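# Tip a parcel over into the scan frame and scan it

## Task

Push the tall standing carton near its top with the fingers so that it topples over into the white taped frame and comes to rest lying inside the frame with its label facing up. Then press the white scan button on the grey console fully down with a fingertip and take the hand away. Nothing is to be lifted or carried, the carton must not be tipped any other way, the button must not be pressed while the carton is still standing, and all other things stay where they are.

Things in the scene. Friction and masses are not known exactly. Their poses are not given: they have to be found in the camera images.
- carton: the tall brown cardboard carton, 50 mm (x) x 100 mm (y) x 170 mm (z), about 0.2 to 0.4 kg, standing at the start across one end line of the taped frame. Origin: centre of its underside; z runs up its height. Its label is on its -x face (a 50 mm deep carton, 100 mm broad face); it must be tipped towards its own +x, over the bottom edge that lies inside the frame, so that the -x face comes up. Pushed near the top it tips without sliding on its foot.
- carton_center (a point): centre of the carton's volume, 85 mm above the underside
- carton_edge (a point): middle of the bottom edge over which the carton tips (body x = +25 mm, z = 0); it stays on the table throughout
- foot_l (a point): corner of the label face: bottom, +y (body -25, +50, 0 mm)
- foot_r (a point): corner of the label face: bottom, -y (body -25, -50, 0 mm)
- top_l (a point): corner of the label face: top, +y (body -25, +50, 170 mm)
- top_r (a point): corner of the label face: top, -y (body -25, -50, 170 mm)
- frame: rectangle of white tape stuck flat on the table, 220 mm (x) by 160 mm (y) inside, tape 14 mm wide and too thin to feel. Origin at its centre on the table, x along its length; the carton stands at its -x end and lies along x when toppled
- scan_top (a point): centre of the top of the white round scan button (32 mm across) on top of the grey scanner console (100 x 85 mm, 45 mm high, fixed to the table, with a small dark display beside the button). It is pressed straight down
- scan (a joint): travel of the scan button: 0 released, 0.006 m fully down; it springs back; fully down takes 4 N
- tape_roll: bystander: roll of brown parcel tape lying flat, 90 mm across, 45 high; origin at the centre of its underside; to be left alone
- small_carton: bystander: small carton 60 x 70 x 80 mm high, standing; origin at the centre of its underside; to be left alone
- dispenser: bystander: tape dispenser, 100 x 60 mm, 73 high; origin at the centre of its underside; to be left alone
- flat_carton: bystander: flat carton 110 x 140 x 45 mm high; origin at the centre of its underside; to be left alone
- mug: bystander: white mug, 80 mm across, 90 high; origin at the centre of its underside; to be left alone
- cutter: bystander: yellow carton cutter, 165 mm long, 15 high, lying on the flat carton; origin at the centre of its underside; to be left alone
Things that resemble listed ones, but are neither listed nor needed, are in the scene too. What is shaped like the carton but yellow is not meant.

How it is judged:
On the way, in this order (a step that is already met when the one before it is completed fails the run):
1. the carton lies at rest inside the taped frame, label up (angle between carton's own x axis and vertical above 3 rad and height (world z) of carton_center below 0.032 m and x of foot_l in the frame of frame between -0.114 and 0.114 m and y of foot_l in the frame of frame between -0.084 and 0.084 m and x of foot_r in the frame of frame between -0.114 and 0.114 m and y of foot_r in the frame of frame between -0.084 and 0.084 m and x of top_l in the frame of frame between -0.114 and 0.114 m and y of top_l in the frame of frame between -0.084 and 0.084 m and x of top_r in the frame of frame between -0.114 and 0.114 m and y of top_r in the frame of frame between -0.084 and 0.084 m and linear speed of carton below 0.02 m/s and angular speed of carton below 0.1 rad/s), for 0.2 s.
2. the scan button is pressed fully down (value of joint scan above 0.0048 m), for 0.1 s.
At the end, for the whole second after the job is handed in: the carton lies at rest on the table with its label face up (within 8 degrees) and all of it inside the taped frame (it may overlap the tape by 4 mm), and the scan button, pressed at least 4.8 mm after that, is released again (all of step 1 and value of joint scan below 0.0015 m); the robot touches nothing.
It fails at once if the carton is lifted off the table, or tipped over another edge than the one in the frame (height (world z) of carton_edge above 0.02 m or height (world z) of carton_center above 0.105 m).
It fails at once if the scan button is pressed while the carton still stands (value of joint scan above 0.003 m and angle between carton's own z axis and vertical below 0.5 rad).
It fails at once if another thing is moved by more than 20 mm (distance of any of tape_roll, small_carton, dispenser, flat_carton, mug, cutter from where it was at the start of the episode above 0.02 m).
It also fails if it takes over 42 s, if anything falls off the work surface, if the arm or the gripper's body presses on something with over 40 N, if the wrist force passes 120 N, or if a joint passes its speed limit or range.

## Robot

A 7-joint arm with a two-finger parallel gripper is mounted at the origin on the work surface. World frame = base frame: x ahead of the robot, y to its left, z up, the work surface at z = 0. Lengths are in m, angles in rad, forces in N, time in s.
With the tool pointing down it reaches from about 0.425 to 0.875 m from the base axis. Payload 4.7 kg.
Tool frame: the origin (TCP) lies on the centre line of the jaws, within the pads' length; the fingertips stand ahead of it and the grasp point (between the pads) lies 8 mm behind it (ctrl.finger_overhang is the x of the fingertips in the tool frame, in m); x points along the fingers, z is the direction in which the jaws open and shut, and the axes are right-handed (so a half turn about x gives the same grasp; the last joint's range is limited). The gripper opens to 87 mm and grips with 3 to 60 N. Pads are 19 mm wide; open, the fingers measure 117 mm over their backs; the gripper's body (75 mm by 190 mm) begins 51 mm behind the grasp point.
Start: joints at [1.269, 0.321, -0.07, 1.45, 0.023, 1.371, -0.057], TCP at [0.202, -0.618, 0.234] pointing down, gripper open.
Joint ranges: [-2.86, 2.86], [-0.3, 2.09], [-1.38, 1.24], [0.06, 2.45], [-1.56, 4.7], [0.09, 2.05], [-2.69, 2.69]. Speed limits (rad/s): [2.57, 2.57, 3.14, 3.14, 3.14, 3.14, 3.14].

## Interface

Orientations are given as a rotation vector (axis times angle).
In Python, from bench import readout, viewer, job, nets, ctrl gives the robot as it stands.
- The arm moves only by the shell command python3 -m creep 'ROWS' [FORCE]. ROWS is JSON, a list of rows, each an object with "linear": the shift along the tool's x, y, z in m, a list of three; "twist": the turn, a rotation vector about the tool's x, y, z in degrees, a list of three; "fingers": the gripper's target within -1 to 1 (shut at 1, half-way at 0, fully open at -1). A call has 1 to 8 rows; each row is the pose to reach, as a shift and turn from the pose commanded when the call began, along the tool's axes at that moment; what a row does not reach only later rows make up. A row lasts 1/12 s, in which the tool goes at most 41.7 mm and 7.16 degrees, less where a joint would pass 70% of its speed; a pose out of reach is approached as far as the arm can. A call with a gripper value outside its range is refused whole. The fingers move at their own pace and stop on an object; FORCE is the grip in N (left out, the last holds). Time passes only in rows, so rows that repeat a pose let the fingers close. It gives the time, the measured TCP pose, the force and the opening at its end, in the units of the state.
- readout.get_state(): the state, without advancing time (a new reading comes with each control period).
- viewer.get_image(name): name is "side" or "top" or "wrist"; returns (picture, depth): 384x512x3 uint8, red, green, blue; 384x512 float32, m along the optical axis (not along the pixel's ray), 0 where there is no reading.
- viewer.camera_params(name): a dict with "K" (3x3 intrinsics, pixels), "k1" (the pictures are not rectified: a ray, as slopes to the right and down, at radius r is drawn at 1 + k1 r^2 times it, then the intrinsics apply), "cam_to_world" (4x4, takes a point from camera to world coordinates). Camera axes: x right, y down, z forward; pixel columns grow to the right and rows downward; lengths in m; the calibration is good to about 2 mm. A picture is of the moment at which its call begins: read the wrist's pose just before it. camera_params takes no time and is no camera call; for the wrist camera it gives the pose at the moment of the call.
- job.close_job(): hands the job in, once; it reports no verdict.
Trained networks look in the newest picture that a camera, given by its name, has taken for a name from the list of things; names that differ only in an ending like _2 or _b are one class to them, and where a whole thing is asked for, a point or a joint stands for the part that bears it (a point fixed in the world has none). Each returns a list of dicts, best first, with "conf" (0 to 1); they miss things now and then, are a little off and sometimes report something else, mostly with a low value. They report only what shows in the picture. A call takes as long as a camera call. They do not tell look-alikes from the thing itself.
- nets.boxes_of(camera, label): "centre" ([x, y, z] in m, in world coordinates, good to about 4 mm: the middle of the surface that is visible of it).
- nets.place_of(camera, label): "centre" ([x, y, z] in m, in world coordinates, good to about 4 mm: a listed point, or the origin of a listed thing).
The state is a dict: "time": time; "joint_positions": joint angles; "qd": joint speeds; "joint_torque": joint torques, N m; "position": TCP position; "tool_rot": TCP orientation; "ft_force": force on the tool from outside, world axes, zero at the start; "torque": the same for the moment, N m; "grip_width": opening from 0.0 (shut) to 1.0 (fully open).
Only numpy, scipy, OpenCV 4.12 (cv2) and the standard library are available. Lean on these libraries where they do the work, as an engineer would, in place of code of your own. Each camera call takes 0.05 s, during which the arm holds its last target.

## Working session

There is one attempt and no reset: what is moved stays moved. The work goes in short steps, Python scripts to look and compute and a shell command to move; the robot and the scene stay as the last step left them, time stands still between calls to the robot, and variables do not carry over. Pictures are saved under pics/ and viewed, and the job is handed in when it is done.

```bash
ls; mkdir -p pics; cat > h.py <<'E'
import numpy as np, cv2
from bench import readout, viewer, job, nets, ctrl
from scipy.spatial.transform import Rotation as R
def save(n,f):
    p,d=viewer.get_image(n); cv2.imwrite('pics/'+f,p[:,:,::-1]); np.save('pics/'+f+'.npy',d); return p,d
def world(n,u,v,d):
    c=viewer.camera_params(n);K=np.array(c['K']);k=c['k1']
    x=(u-K[0,2])/K[0,0];y=(v-K[1,2])/K[1,1];a,b=x,y
    for _ in range(20):
        s=1+k*(a*a+b*b);a,b=x/s,y/s
    T=np.array(c['cam_to_world']);return T[:3,:3]@np.array([a*d,b*d,d])+T[:3,3]
def totool(p): # world point -> tool axes
    s=readout.get_state();return R.from_rotvec(s['tool_rot']).inv().apply(np.array(p)-s['position'])
E
python3 - <<'E'
from h import *
s=readout.get_state();print({k:np.round(v,3) for k,v in s.items()},ctrl.finger_overhang)
print(R.from_rotvec(s['tool_rot']).as_matrix().round(3))
save('top','t0.png');
for l in ['carton','frame','scan_top']: print(l,[(round(r['conf'],2),np.round(r['centre'],3)) for r in nets.place_of('top',l)])
save('side','s0.png')
for l in ['carton','frame','scan_top','foot_l','foot_r','top_l','top_r']: print(l,[(round(r['conf'],2),np.round(r['centre'],3)) for r in nets.place_of('side',l)])
E
```

```text
pics
{'time': np.float64(0.0), 'joint_positions': array([ 1.269,  0.322, -0.07 ,  1.452,  0.023,  1.371, -0.057]), 'qd': array([ 0.   , -0.   , -0.001,  0.   , -0.   ,  0.002, -0.001]), 'joint_torque': array([ 0.0000e+00, -4.9129e+01, -4.0400e-01, -3.1253e+01, -6.4000e-02,
        4.4000e-02,  0.0000e+00]), 'position': array([ 0.202, -0.617,  0.232]), 'tool_rot': array([ 0.975,  1.344, -0.973]), 'ft_force': array([ 0.741, -0.167,  0.65 ]), 'torque': array([ 0.038,  0.022, -0.024]), 'grip_width': np.float64(1.001)} 0.011
[[-0.001  0.951  0.311]
 [ 0.002  0.311 -0.951]
 [-1.    -0.    -0.002]]
carton [(0.97, array([0.589, 0.075, 0.001])), (0.96, array([0.685, 0.209, 0.003])), (0.91, array([ 0.399,  0.101, -0.002])), (0.67, array([ 0.776,  0.027, -0.001]))]
frame [(0.57, array([0.59 , 0.077, 0.002]))]
scan_top [(0.75, array([0.59 , 0.077, 0.002])), (0.48, array([ 0.433, -0.37 ,  0.064]))]
carton [(0.98, array([ 0.399,  0.099, -0.   ])), (0.97, array([ 0.681,  0.213, -0.004])), (0.56, array([0.589, 0.074, 0.004]))]
frame [(0.2, array([0.409, 0.348, 0.001]))]
scan_top [(0.55, array([ 0.432, -0.37 ,  0.068]))]
foot_l [(0.89, array([ 0.54 ,  0.084, -0.002])), (0.69, array([ 0.719,  0.248, -0.001])), (0.64, array([0.342, 0.113, 0.002])), (0.63, array([0.628, 0.12 , 0.002]))]
foot_r [(0.89, array([ 0.54 ,  0.084, -0.002])), (0.69, array([ 0.719,  0.248, -0.001])), (0.64, array([0.342, 0.113, 0.002])), (0.63, array([0.628, 0.12 , 0.002]))]
top_l [(0.94, array([0.533, 0.081, 0.171])), (0.78, array([0.428, 0.05 , 0.168])), (0.71, array([0.689, 0.155, 0.174])), (0.68, array([0.34 , 0.113, 0.168])), (0.65, array([0.717, 0.25 , 0.167])), (0.61, array([0.631, 0.118, 0.173]))]
top_r [(0.94, array([0.533, 0.081, 0.171])), (0.78, array([0.428, 0.05 , 0.168])), (0.71, array([0.689, 0.155, 0.174])), (0.68, array([0.34 , 0.113, 0.168])), (0.65, array([0.717, 0.25 , 0.167])), (0.61, array([0.631, 0.118, 0.173]))]
```

View pics/t0.png

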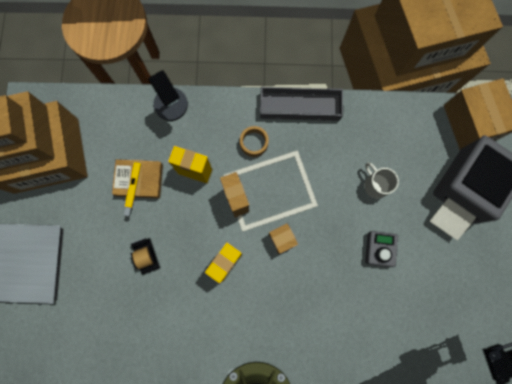

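View pics/s0.png

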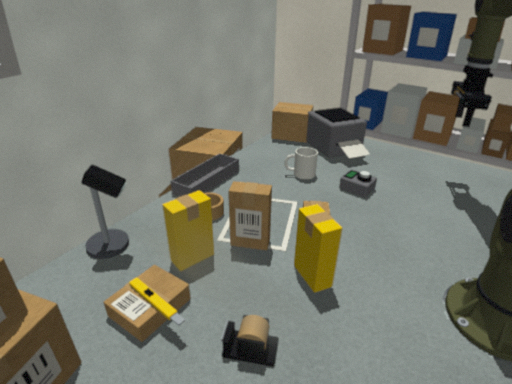

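Top view: the brown carton is at about (235,193) on the left end of the frame. The frame corners are near (297,153), (316,205) and (243,229), and the console is at (381,250). The side view shows the label facing left (+y). Next I measure the yaw.

```bash
cat >> h.py <<'E'
def cloud(n,d):
    c=viewer.camera_params(n);K=np.array(c['K']);k=c['k1']
    v,u=np.mgrid[:d.shape[0],:d.shape[1]]
    p=cv2.undistortPoints(np.stack([u.ravel(),v.ravel()],1).astype(np.float64)[:,None],K,np.array([k,0,0,0.]))[:,0].reshape(*d.shape,2)
    T=np.array(c['cam_to_world'])
    return np.concatenate([p*d[...,None],d[...,None]],2)@T[:3,:3].T+T[:3,3]
E
python3 - <<'E'
from h import *
im=cv2.imread('pics/t0.png').astype(int);d=np.load('pics/t0.png.npy');P=cloud('top',d)
def rect(m,n):
    pts=P[m][:,:2].astype(np.float32)*1000
    r=cv2.minAreaRect(pts);print(n,m.sum(),np.round(r,1) if 0 else r,cv2.boxPoints(r).round(0).tolist(),P[m][:,2].mean().round(4))
v,u=np.mgrid[:384,:512]
z=P[...,2]
rect((abs(z-.17)<.01)&(u>215)&(u<255)&(v>165)&(v<220),'carton')
w=(im.min(2)>170)&(u>232)&(u<325)&(v>145)&(v<235)&(abs(z)<.02)
rect(w,'frame')
cv2.imwrite('pics/w.png',np.hstack([w[130:245,190:340]*255,0*w[130:245,190:340]]).astype(np.uint8))
b=(abs(z-.05)<.03)&(u>360)&(u<405)&(v>228)&(v<272)
rect(b,'console')
wb=(im.min(2)>180)&b; print(P[wb].mean(0),wb.sum(), np.unique(z[b].round(3),return_counts=True))
rect((z>.01)&(u>230)&(u<275)&(v>120)&(v<165),'roll')
rect((z>.06)&(u>265)&(u<305)&(v>222)&(v<255),'small')
rect((z>.15)&(u>165)&(u<214)&(v>140)&(v<186),'yel1')
rect((z>.15)&(u>200)&(u<245)&(v>240)&(v<285),'yel2')
c=cv2.resize(cv2.imread('pics/t0.png')[120:280,150:420],None,fx=2.9,fy=2.9,interpolation=2);cv2.imwrite('pics/tz.png',c)
E
```

```text
carton 663 ((591.1536865234375, 76.19190216064453), (100.8824462890625, 50.5767822265625), 22.806346893310547) [[535.0, 80.0], [554.0, 33.0], [647.0, 72.0], [628.0, 119.0]] 0.1689
frame 670 ((626.5580444335938, -30.282913208007812), (185.9449462890625, 245.40171813964844), 20.274436950683594) [[497.0, 53.0], [582.0, -178.0], [756.0, -113.0], [671.0, 117.0]] 0.0005
console 990 ((448.9259338378906, -369.9280090332031), (87.29471588134766, 100.7628402709961), 83.80778503417969) [[394.0, -408.0], [494.0, -419.0], [504.0, -332.0], [404.0, -321.0]] 0.0469
[ 0.43274037 -0.36854301  0.06594466] 45 (array([0.021, 0.022, 0.023, 0.024, 0.025, 0.026, 0.027, 0.028, 0.029,
       0.03 , 0.031, 0.032, 0.033, 0.034, 0.035, 0.036, 0.037, 0.038,
       0.039, 0.04 , 0.041, 0.042, 0.043, 0.044, 0.045, 0.046, 0.047,
       0.048, 0.049, 0.05 , 0.051, 0.052, 0.053, 0.054, 0.055, 0.056,
       0.057, 0.058, 0.059, 0.06 , 0.061, 0.062, 0.063, 0.064, 0.065,
       0.066, 0.067, 0.068, 0.069, 0.07 , 0.071, 0.073]), array([ 5,  4,  2,  5,  1,  5,  3,  3,  1,  6,  3,  2,  4,  6,  5,  5,  7,
       15, 23, 35, 
[... 165 characters left out ...]
8242188, 15.733570098876953), (423.2555847167969, 87.41072082519531), 3.8822460174560547) [[393.0, 45.0], [399.0, -42.0], [822.0, -14.0], [816.0, 74.0]] 0.0609
small 526 ((451.462158203125, -28.909996032714844), (70.02017211914062, 147.6743927001953), 27.6946964263916) [[386.0, 20.0], [455.0, -111.0], [517.0, -78.0], [448.0, 53.0]] 0.0933
yel1 690 ((572.0324096679688, 117.51805114746094), (389.48583984375, 91.92633056640625), 40.911407470703125) [[395.0, 25.0], [455.0, -45.0], [749.0, 210.0], [689.0, 280.0]] 0.1748
yel2 725 ((385.69781494140625, 84.32161712646484), (88.39374542236328, 100.53272247314453), 55.79087829589844) [[319.0, 76.0], [402.0, 20.0], [452.0, 93.0], [369.0, 149.0]] 0.1784
```

View pics/tz.png

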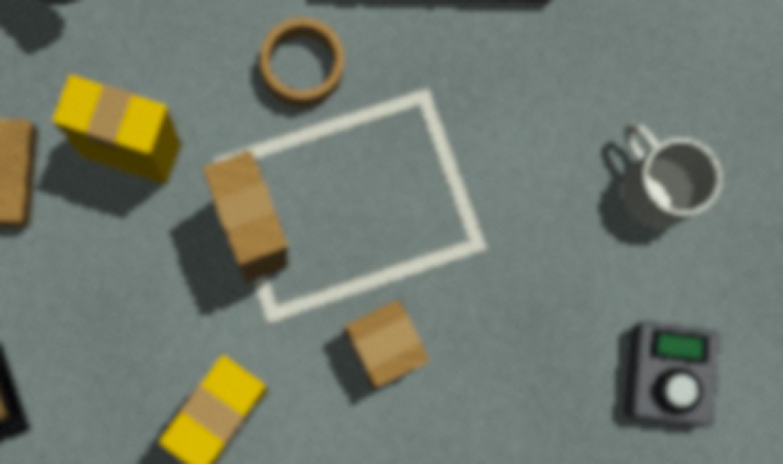

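View pics/w.png

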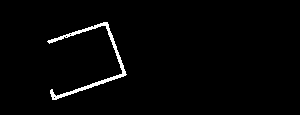

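```bash
python3 -m creep '[{"linear":[-0.005,0.025,-0.016],"twist":[-3,0,0],"fingers":0},{"linear":[-0.01,0.05,-0.032],"twist":[-6,0,0],"fingers":0},{"linear":[-0.02,0.08,-0.05],"twist":[-10,0,0],"fingers":0},{"linear":[-0.03,0.11,-0.07],"twist":[-14,0,0],"fingers":0},{"linear":[-0.04,0.14,-0.09],"twist":[-18,0,0],"fingers":0},{"linear":[-0.04,0.17,-0.11],"twist":[-22,0,0],"fingers":0},{"linear":[-0.04,0.195,-0.125],"twist":[-26,0,0],"fingers":0},{"linear":[-0.04,0.22,-0.14],"twist":[-30,0,0],"fingers":0}]'
python3 - <<'E'
from h import *
print(totool([.50,-.2,.27]), totool([.552,.164,.27]))
M=R.from_rotvec(readout.get_state()['tool_rot']).as_matrix();print(M.round(3),np.degrees(np.arctan2(M[1,2],M[0,2])))
E
```

```text
time: 1.27
position: [0.3687, -0.4148, 0.2742]
tool_rot: [0.568, 1.494, -0.569]
ft_force: [0.6, -0.6, 0.2]
grip_width: 0.529
[ 0.00407591  0.24777641 -0.04467681] [ 0.00370022  0.55432469 -0.24772363]
[[ 0.001  0.665  0.747]
 [-0.001  0.747 -0.665]
 [-1.    -0.     0.001]] -41.64920480066697
```

```bash
python3 -m creep '[{"linear":[0,0.03,-0.005],"twist":[-4,0,0],"fingers":0},{"linear":[0,0.06,-0.01],"twist":[-8,0,0],"fingers":0},{"linear":[0,0.095,-0.016],"twist":[-12,0,0],"fingers":0},{"linear":[0,0.13,-0.023],"twist":[-16,0,0],"fingers":0},{"linear":[0,0.165,-0.03],"twist":[-20,0,0],"fingers":0},{"linear":[0,0.2,-0.036],"twist":[-24,0,0],"fingers":0},{"linear":[0,0.225,-0.04],"twist":[-28,0,0],"fingers":0},{"linear":[0,0.248,-0.045],"twist":[-32,0,0],"fingers":0}]'
python3 - <<'E'
from h import *
print(totool([.552,.164,.27]))
M=R.from_rotvec(readout.get_state()['tool_rot']).as_matrix();print(np.degrees(np.arctan2(M[1,2],M[0,2])))
E
```

```text
time: 1.93
position: [0.5007, -0.1997, 0.2739]
tool_rot: [0.131, 1.566, -0.131]
ft_force: [-0.5, 0.1, -0.3]
grip_width: 0.501
[ 0.00378956  0.36711875 -0.00993623]
-9.572294940706463
```

```bash
python3 -m creep '[{"linear":[0,0.03,0],"twist":[-4,0,0],"fingers":0},{"linear":[0,0.065,-0.002],"twist":[-8,0,0],"fingers":0},{"linear":[0,0.1,-0.003],"twist":[-12,0,0],"fingers":0},{"linear":[0,0.135,-0.004],"twist":[-16,0,0],"fingers":0},{"linear":[0,0.17,-0.005],"twist":[-20,0,0],"fingers":0},{"linear":[0,0.205,-0.006],"twist":[-24,0,0],"fingers":0},{"linear":[0,0.24,-0.007],"twist":[-28,0,0],"fingers":0},{"linear":[0,0.275,-0.008],"twist":[-32,0,0],"fingers":0}]'
python3 -m creep '[{"linear":[0,0.025,0.018],"twist":[0,0,0],"fingers":0},{"linear":[0,0.05,0.036],"twist":[0,0,0],"fingers":0},{"linear":[0,0.077,0.049],"twist":[0,0,0],"fingers":0},{"linear":[0,0.077,0.049],"twist":[0,0,0],"fingers":0}]'
python3 - <<'E'
from h import *
print(totool([.552,.164,.152]))
M=R.from_rotvec(readout.get_state()['tool_rot']).as_matrix();print(np.degrees(np.arctan2(M[1,2],M[0,2])))
for l in ['carton','frame','scan_top']:
  pass
save('side','s1.png')
print([(round(r['conf'],2),np.round(r['centre'],3)) for r in nets.place_of('side','carton')])
E
```

```text
time: 2.6
position: [0.5392, 0.0716, 0.2738]
tool_rot: [-0.306, 1.549, 0.304]
ft_force: [0.0, 0.3, -0.4]
grip_width: 0.503
time: 2.93
position: [0.5543, 0.1679, 0.2737]
tool_rot: [-0.306, 1.548, 0.314]
ft_force: [-1.9, 0.2, 0.0]
grip_width: 0.502
[ 0.12165851 -0.0033468  -0.00380491]
22.65503851129526
[(0.87, array([ 0.682,  0.213, -0.004])), (0.65, array([0.589, 0.076, 0.002])), (0.56, array([0.397, 0.099, 0.003]))]
```

View pics/s1.png

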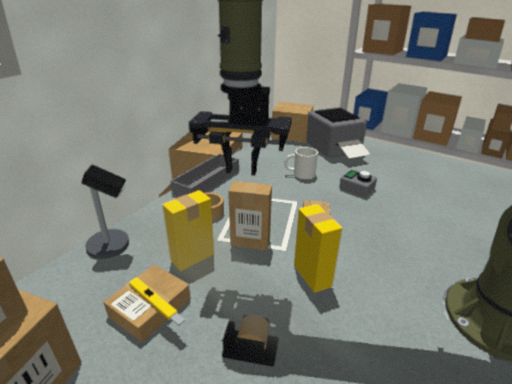

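Side view: the gripper is above and in front of the carton (250,215) on its label side, and both yellow boxes are clear. I'll descend.

```bash
python3 -m creep '[{"linear":[0.02,0,0],"twist":[0,0,0],"fingers":0},{"linear":[0.045,-0.001,-0.002],"twist":[0,0,0],"fingers":0},{"linear":[0.075,-0.002,-0.003],"twist":[0,0,0],"fingers":0},{"linear":[0.1,-0.003,-0.004],"twist":[0,0,0],"fingers":0},{"linear":[0.122,-0.003,-0.004],"twist":[0,0,0],"fingers":0},{"linear":[0.122,-0.003,-0.004],"twist":[0,0,0],"fingers":0}]'
python3 - <<'E'
from h import *
M=R.from_rotvec(readout.get_state()['tool_rot']).as_matrix();print(M.round(3)); print(totool([.579,.099,.152]))
save('top','t1.png'); save('side','s2.png')
E
```

```text
time: 3.53
position: [0.5504, 0.1522, 0.1468]
tool_rot: [-0.302, 1.558, 0.299]
ft_force: [-1.2, 0.1, 0.8]
grip_width: 0.5
[[-0.008 -0.374  0.928]
 [-0.003  0.928  0.374]
 [-1.     0.    -0.008]]
[-0.00522142 -0.06002135  0.00663845]
```

View pics/s2.png

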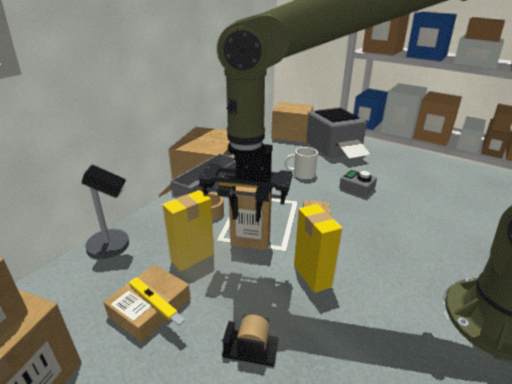

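View pics/t1.png

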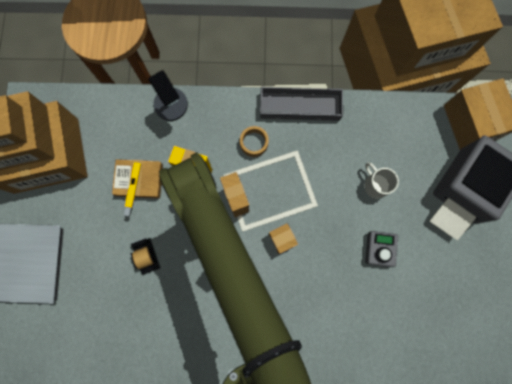

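```bash
python3 -m creep '[{"linear":[-0.004,-0.01,0.003],"twist":[0,0,0],"fingers":0},{"linear":[-0.01,-0.02,0.006],"twist":[0,0,0],"fingers":0},{"linear":[-0.01,-0.032,0.006],"twist":[0,0,0],"fingers":0},{"linear":[-0.01,-0.042,0.006],"twist":[0,0,0],"fingers":0},{"linear":[-0.01,-0.05,0.006],"twist":[0,0,0],"fingers":0},{"linear":[-0.01,-0.057,0.006],"twist":[0,0,0],"fingers":0},{"linear":[-0.01,-0.064,0.006],"twist":[0,0,0],"fingers":0},{"linear":[-0.01,-0.07,0.006],"twist":[0,0,0],"fingers":0}]'
python3 - <<'E'
from h import *
save('side','s3.png'); print(totool([.579,.099,.152]),readout.get_state()['ft_force'])
E
```

```text
time: 4.3
position: [0.5849, 0.0926, 0.1614]
tool_rot: [-0.302, 1.55, 0.302]
ft_force: [-0.6, 1.1, -0.9]
grip_width: 0.499
[ 0.00927705  0.00977551 -0.00303987] [ 1.03314478 -0.59548417 -0.35475869]
```

View pics/s3.png

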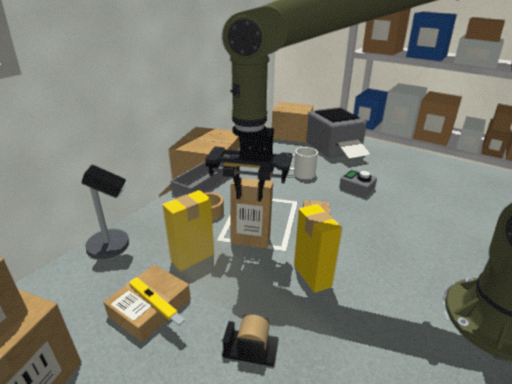

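The fingers are on the upper face, centred at (250,190), and the carton has begun to lean. I'll keep pushing slowly.

```bash
python3 -m creep '[{"linear":[0,-0.006,0],"twist":[0,0,0],"fingers":0},{"linear":[0,-0.012,0],"twist":[0,0,0],"fingers":0},{"linear":[0,-0.018,0],"twist":[0,0,0],"fingers":0},{"linear":[0,-0.024,0],"twist":[0,0,0],"fingers":0},{"linear":[0,-0.03,0],"twist":[0,0,0],"fingers":0},{"linear":[0,-0.036,0],"twist":[0,0,0],"fingers":0},{"linear":[0,-0.042,0],"twist":[0,0,0],"fingers":0},{"linear":[0,-0.046,0],"twist":[0,0,0],"fingers":0}]'
python3 -m creep '[{"linear":[0,0,0],"twist":[0,0,0],"fingers":0},{"linear":[0,0,0],"twist":[0,0,0],"fingers":0},{"linear":[0,0,0],"twist":[0,0,0],"fingers":0},{"linear":[0,0,0],"twist":[0,0,0],"fingers":0}]'
python3 - <<'E'
from h import *
save('side','s4.png');save('top','t4.png')
E
```

```text
time: 5.02
position: [0.6025, 0.0496, 0.1615]
tool_rot: [-0.302, 1.55, 0.302]
ft_force: [-0.2, 0.3, 0.6]
grip_width: 0.499
time: 5.35
position: [0.602, 0.0512, 0.1616]
tool_rot: [-0.303, 1.549, 0.303]
ft_force: [-0.4, -0.3, -0.3]
grip_width: 0.496
```

View pics/s4.png

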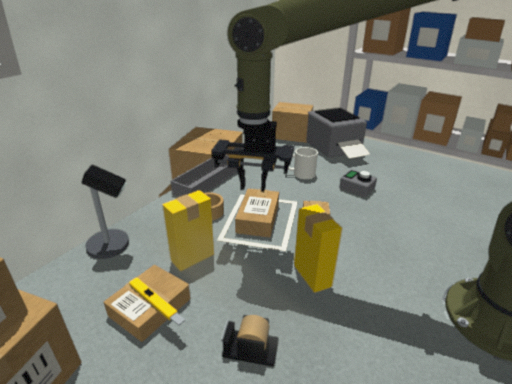

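View pics/t4.png

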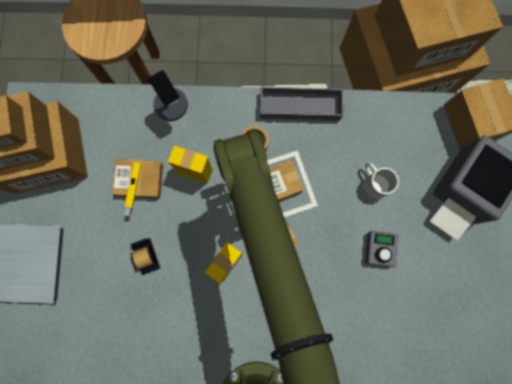

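The carton lies in the frame with its label up, at (258,213) in the side view. I'll raise the tool, close the fingers and go to the button.

```bash
python3 -m creep '[{"linear":[-0.03,0,0],"twist":[0,0,0],"fingers":0.5},{"linear":[-0.06,-0.01,0],"twist":[3,0,0],"fingers":1},{"linear":[-0.09,-0.035,-0.01],"twist":[7,0,0],"fingers":1},{"linear":[-0.09,-0.065,-0.02],"twist":[11,0,0],"fingers":1},{"linear":[-0.09,-0.095,-0.03],"twist":[15,0,0],"fingers":1},{"linear":[-0.09,-0.125,-0.04],"twist":[19,0,0],"fingers":1},{"linear":[-0.09,-0.155,-0.05],"twist":[23,0,0],"fingers":1},{"linear":[-0.09,-0.185,-0.06],"twist":[27,0,0],"fingers":1}]'
python3 - <<'E'
from h import *
M=R.from_rotvec(readout.get_state()['tool_rot']).as_matrix();print(M.round(3)); print(totool([.433,-.369,.2]))
E
```

```text
time: 6.12
position: [0.616, -0.1446, 0.2518]
tool_rot: [0.069, 1.569, -0.07]
ft_force: [1.1, 0.1, -0.0]
grip_width: 0.03
[[ 0.     0.089  0.996]
 [-0.     0.996 -0.089]
 [-1.    -0.     0.   ]]
[ 0.05182911 -0.23973565 -0.16245839]
```

```bash
python3 -m creep '[{"linear":[0,-0.03,-0.02],"twist":[4,0,0],"fingers":1},{"linear":[0,-0.06,-0.04],"twist":[8,0,0],"fingers":1},{"linear":[0,-0.09,-0.06],"twist":[12,0,0],"fingers":1},{"linear":[0,-0.12,-0.08],"twist":[16,0,0],"fingers":1},{"linear":[0,-0.15,-0.1],"twist":[20,0,0],"fingers":1},{"linear":[0,-0.18,-0.12],"twist":[24,0,0],"fingers":1},{"linear":[0,-0.21,-0.14],"twist":[28,0,0],"fingers":1},{"linear":[0,-0.235,-0.16],"twist":[31,0,0],"fingers":1}]'
python3 -m creep '[{"linear":[0.02,0,0],"twist":[0,0,0],"fingers":1},{"linear":[0.05,0,0],"twist":[0,0,0],"fingers":1},{"linear":[0.05,0,0],"twist":[0,0,0],"fingers":1}]'
python3 - <<'E'
from h import *
save('top','t5.png');save('side','s5.png')
for c in ['side','top']:
  for l in ['scan_top']: print(c,l,[(round(r['conf'],2),np.round(r['centre'],3)) for r in nets.place_of(c,l)])
M=R.from_rotvec(readout.get_state()['tool_rot']).as_matrix();print(M.round(3)); print(totool([.433,-.369,.066]))
P=cloud('top',np.load('pics/t5.png.npy'));v,u=np.mgrid[:384,:512];z=P[...,2]
m=(abs(z-.05)<.015)&(u>235)&(u<310)&(v>155)&(v<222)&(P[...,0]>.52)
r=cv2.minAreaRect(P[m][:,:2].astype(np.float32)*1000);print(r,P[m][:,2].mean())
b=cv2.boxPoints(r)/1000;a=np.radians(20.27);C=np.array([.6266,-.0303])
fx=np.array([np.sin(a),-np.cos(a)]);fy=np.array([np.cos(a),np.sin(a)])
print(((b-C)@fx).round(3),((b-C)@fy).round(3))
E
```

```text
time: 6.78
position: [0.435, -0.3656, 0.2517]
tool_rot: [0.493, 1.513, -0.495]
ft_force: [0.3, -0.9, -0.4]
grip_width: 0.003
time: 7.03
position: [0.4335, -0.3622, 0.1965]
tool_rot: [0.495, 1.522, -0.489]
ft_force: [-1.0, 1.0, -0.9]
grip_width: 0.002
side scan_top [(0.58, array([ 0.438, -0.369,  0.069]))]
top scan_top [(0.38, array([ 0.431, -0.37 ,  0.065]))]
[[ 0.002  0.585  0.811]
 [-0.001  0.811 -0.585]
 [-1.    -0.     0.002]]
[ 0.1372365  -0.00713928 -0.00107094]
((635.2664184570312, -31.10675811767578), (101.23589324951172, 170.62191772460938), 22.17840576171875) 0.049125347581119784
[-0.08   0.091  0.087 -0.083] [-0.046 -0.04   0.061  0.056]
```

View pics/t5.png

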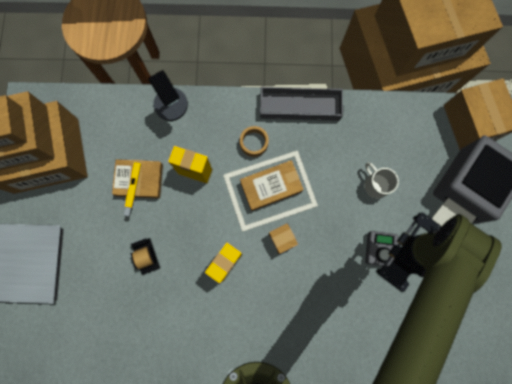

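View pics/s5.png

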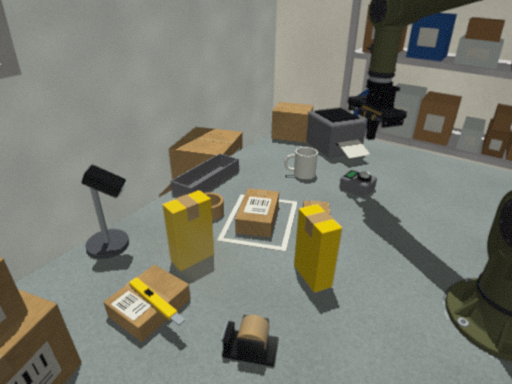

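The carton is fully inside the frame: corners at x -83..91 mm and y -46..61 mm in the frame's axes. Next I press.

```bash
python3 -m creep '[{"linear":[0.02,-0.003,0],"twist":[0,0,0],"fingers":1},{"linear":[0.05,-0.005,0],"twist":[0,0,0],"fingers":1},{"linear":[0.08,-0.005,0],"twist":[0,0,0],"fingers":1},{"linear":[0.1,-0.005,0],"twist":[0,0,0],"fingers":1},{"linear":[0.105,-0.005,0],"twist":[0,0,0],"fingers":1},{"linear":[0.105,-0.005,0],"twist":[0,0,0],"fingers":1}]'
python3 - <<'E'
from h import *
print(totool([.433,-.369,.066]),readout.get_state()['ft_force'])
save('wrist','w6.png')
E
```

```text
time: 7.73
position: [0.4339, -0.3674, 0.0965]
tool_rot: [0.491, 1.516, -0.49]
ft_force: [0.2, 0.4, -0.3]
grip_width: 0.008
[ 0.03048348 -0.00187865  0.00024218] [ 0.15513986  0.3787981  -0.32847304]
```

View pics/w6.png

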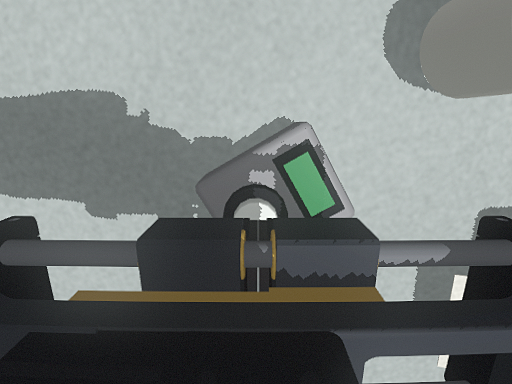

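The wrist view shows the closed fingertips at (258,235), directly over the white button. I'll press down.

```bash
python3 -m creep '[{"linear":[0.008,-0.002,0],"twist":[0,0,0],"fingers":1},{"linear":[0.014,-0.002,0],"twist":[0,0,0],"fingers":1},{"linear":[0.018,-0.002,0],"twist":[0,0,0],"fingers":1},{"linear":[0.021,-0.002,0],"twist":[0,0,0],"fingers":1},{"linear":[0.023,-0.002,0],"twist":[0,0,0],"fingers":1},{"linear":[0.025,-0.002,0],"twist":[0,0,0],"fingers":1}]'
python3 -m creep '[{"linear":[0.001,0,0],"twist":[0,0,0],"fingers":1},{"linear":[0.001,0,0],"twist":[0,0,0],"fingers":1}]'
```

```text
time: 8.28
position: [0.4327, -0.3699, 0.0722]
tool_rot: [0.49, 1.514, -0.491]
ft_force: [-2.3, 1.2, 15.6]
grip_width: -0.0
time: 8.45
position: [0.4328, -0.3699, 0.0723]
tool_rot: [0.49, 1.514, -0.492]
ft_force: [-2.4, 1.0, 9.7]
grip_width: 0.007
```

```bash
python3 -m creep '[{"linear":[0.001,0,0],"twist":[0,0,0],"fingers":1},{"linear":[0.001,0,0],"twist":[0,0,0],"fingers":1},{"linear":[0.001,0,0],"twist":[0,0,0],"fingers":1}]'
```

```text
time: 8.7
position: [0.4328, -0.3699, 0.0722]
tool_rot: [0.49, 1.514, -0.492]
ft_force: [-4.1, 3.3, 15.2]
grip_width: 0.005
```

The position didn't change while the force rose to 15 N, so the button has bottomed out. I'll retreat.

```bash
python3 -m creep '[{"linear":[-0.01,0,0],"twist":[0,0,0],"fingers":1},{"linear":[-0.03,0,0],"twist":[0,0,0],"fingers":1},{"linear":[-0.06,0,0],"twist":[0,0,0],"fingers":1},{"linear":[-0.09,0,0],"twist":[0,0,0],"fingers":1},{"linear":[-0.12,0.0,0],"twist":[0,0,0],"fingers":1},{"linear":[-0.15,0,0],"twist":[0,0,0],"fingers":1},{"linear":[-0.16,0,0],"twist":[0,0,0],"fingers":1},{"linear":[-0.16,0,0],"twist":[0,0,0],"fingers":1}]'
python3 - <<'E'
from h import *
save('top','t9.png');save('side','s9.png')
for c in ['side','top']:
  for l in ['scan_top','carton']: print(c,l,[(round(r['conf'],2),np.round(r['centre'],3)) for r in nets.place_of(c,l)])
E
```

```text
time: 9.37
position: [0.4341, -0.3703, 0.2329]
tool_rot: [0.488, 1.509, -0.492]
ft_force: [1.0, 0.4, 0.0]
grip_width: 0.004
side scan_top [(0.59, array([ 0.431, -0.369,  0.068]))]
side carton [(0.81, array([ 0.398,  0.101, -0.   ])), (0.75, array([0.68 , 0.213, 0.002]))]
top scan_top [(0.44, array([ 0.432, -0.366,  0.065]))]
top carton [(0.9, array([ 0.68 ,  0.211, -0.001])), (0.79, array([0.603, 0.048, 0.029])), (0.7, array([ 0.398,  0.1  , -0.003]))]
```

View pics/t9.png

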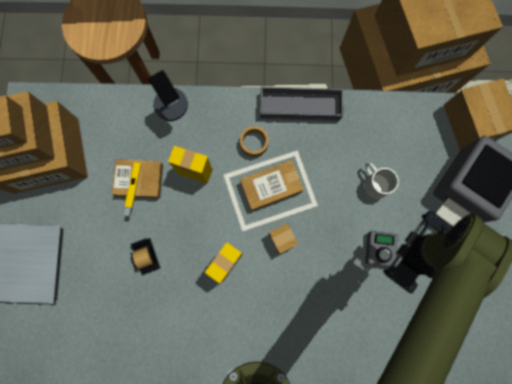

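View pics/s9.png

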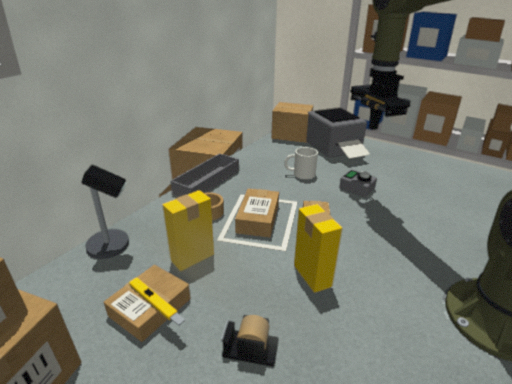

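Both views show the carton label up inside the frame (top view 272,186), the other things unmoved, and the hand well above the console. I'm handing in.

```bash
python3 -c "
from bench import job
print(job.close_job())"
```

```text
the job is handed in; nothing more can be done
None
```

The carton is lying label up inside the taped frame and the scan button has been pressed. I handed the job in at about 9.5 s of the 42 s allowed; no verdict was reported.

- **Carton:** I pushed it near the top of its label face with half-open fingers until it toppled. A depth measurement afterwards put its corners at x -83 to 91 mm and y -46 to 61 mm in the frame's axes, against limits of ±114 mm and ±84 mm.
- **Scan button:** I pressed it with the closed fingertips. The tool stopped moving while the force reached about 15 N (4 N is needed), so it was fully down; joint travel itself can't be read.
- **Final state:** The hand ended about 0.16 m above the console, with wrist force near zero. After the retreat the networks put the button top at 65–68 mm, against 64–69 mm before the press. That fits a released button, though their error is about 4 mm.
- **Other things:** The pictures show nothing else moved, but I didn't measure the other things individually.
- **Disagreements:** The networks also reported the two yellow look-alike cartons as "carton", which I ignored. After the topple, only the top camera's network found the real carton; the side camera's missed it, although it is visible in that picture.

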